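Free the wedged bracelet case from the deposit box

TASK

The long red bracelet case is wedged diagonally in the open deposit box, its corners caught under the side lips and its far half under the fixed hood. Turn it square with the box, draw it along the box floor until it is wholly clear of the hood, and let go of it there, lying flat, so that you can take it again by its middle; then lift it out and lay it flat in the blue-lined presentation tray (notched half-way along for the fingers), fully down between its sides. Do not let the case fall, and leave the other things on the desk as they are.

Things in the scene. Friction and masses are not known exactly. Their poses are not given: they have to be found in the camera images.
- case_centre (a point): Centre (half-way up) of the loose red lacquered bracelet case, a closed bar 220 x 36 x 30 mm (length along its x, width along its y), plain flat sides, small brass plates at the corners of its top; 0.25 to 0.5 kg, evenly weighted, both ends alike. It starts flat on the box floor, its x turned about 0.67 rad (38 degrees) counter-clockwise from the box's x.
- case: The same case, origin under its centre. At the start its centre is 9 to 15 mm on the open side of the hood's front edge and two corners are under the lips: it can then be taken across its width 40 to 48 mm from its centre on the exposed half (fingers opened to about 56 mm pass between lip and hood), not at its middle.
- box_open (a point): Centre of the open part of the fixed grey steel deposit box, on its inner floor (3 mm above the desk). x runs along the box towards its hooded end, y across. The open part is inside 174 mm wide (y +-87) and 252 mm long (x +-126), walls 3 mm thick. An inward lip 14 mm wide runs along the top of both its sides: the mouth is 146 mm wide. The case is clear of the hood with its centre near x = 0.
- hood_edge (a point): Middle of the front edge of the box's fixed hood, on its top, 50 mm above the desk, 126 mm along x from the centre of the open part. The hood covers the next 200 mm of the box. Lips, walls and hood top are 47 mm above the inner floor, undersides of lips and hood 43 mm. The lid lies back on the hood (64 mm above the desk), held by a chrome clamp 80 mm high at the far end.
- tray_in (a point): Centre of the blue-lined inner floor of the fixed pale wood presentation tray, 6 mm above the desk. x runs along the tray, y across. Inside it is 232 mm long and 48 mm wide; walls 24 mm above the inner floor and 6 mm thick. Each long side has a thumb notch 54 mm wide at its middle (x +-27), open down to the floor, for the fingers.
- watch: Bystander: brass pocket watch, 48 mm across, 13 mm high; origin under its centre.
- ingot: Bystander: silver ingot 90 x 40 x 14 mm; origin under its centre; lies beyond the tray.
- loupe: Bystander: magnifying loupe, round 60 mm lens with a black handle out to 122 mm along its -x, 14 mm high; origin under the lens.
- ring_case: Bystander: green ring case 52 x 52 x 42 mm; origin under its centre; stands beyond the tray.
- key: Bystander: flat brass key 62 mm long, 4 mm thick; origin under its bow.
- pen: Bystander: blue pen 130 mm long, 10 mm thick; origin under its middle.
Not all that is in view belongs to the job. Of the things shaped like the case, the red one is meant.

How it is judged:
By the outcome, as a careful person would: the job done as asked, in the order asked, and still so for the second after the job is handed in, with the robot touching nothing.
It also fails if it takes over 69 s, if anything falls off the work surface, if the arm or the gripper's body presses on something with over 40 N, if the wrist force passes 120 N, or if a joint passes its speed limit or range.

ROBOT

A 6-joint arm with a two-finger parallel gripper is mounted at the origin on the work surface. World frame = base frame: x ahead of the robot, y to its left, z up, the work surface at z = 0. Lengths are in mm, angles in rad, forces in N, time in s.
With the tool pointing down it reaches from about 275 to 975 mm from the base axis. Payload 8.4 kg.
Tool frame: the origin (TCP) lies between the finger pads; the fingertips stand 8 mm ahead of it and the grasp point (between the pads) lies 11 mm behind it; x points along the fingers, y is the direction in which the jaws open and shut, and the axes are right-handed (so a half turn about x gives the same grasp; the last joint's range is limited). The gripper opens to 92 mm and grips with 3 to 60 N. Pads are 20 mm wide; open, the fingers measure 128 mm over their backs; the gripper's body (75 mm by 189 mm) begins 69 mm behind the grasp point.
Start: joints at [1.234, 0.353, 1.633, -0, 1.155, -0.002], TCP at [205.361, 590.3, 222.583] pointing down, gripper open.
Joint ranges: [-2.63, 2.63], [-0.92, 2.1], [0.06, 2.66], [-1.3, 4.44], [0, 2.69], [-3.02, 3.02]. Speed limits (rad/s): [2.22, 2.22, 2.79, 3.14, 3.14, 3.14].

INTERFACE

Orientations are given as a rotation vector (axis times angle).
In Python, from plant import readout, grab_frame, env, spotter gives the robot as it stands.
- The arm moves only by the tool play_rows, never from a script. Its argument "moves" is a list of rows, each a list of 3 entries, a list of its own where there are three numbers: the opening in per cent of the stroke, from 0 (shut) to 100 (fully open), then the shift along the tool's x, y, z in m, then the turn about the tool's x in rad. A call has 1 to 20 rows; each row shifts and turns the commanded pose from where the row before left it, along the tool's axes as they then stand; what a row does not reach is not made up. A row lasts 1/8 s, in which the tool goes at most 62.5 mm and 10.7 degrees, less where a joint would pass 70% of its speed; a pose out of reach is approached as far as the arm can. A call with a gripper value outside its range is refused whole. The fingers move at their own pace and stop on an object; "squeeze" is the grip in N (left out, the last holds). Time passes only in rows, so rows that do not move let the fingers close. It gives the time, the measured TCP pose, the force and the opening at its end, in the units of the state.
- readout.get_state(): the state, without advancing time (a new reading comes with each control period).
- grab_frame(name): name is "scene" or "top" or "wrist"; returns a dict with "frame" (384x512x3 uint8, red, green, blue), "fx", "fy", "cx", "cy" (pixels), "camera_from_world" (4x4, takes a point from world to camera coordinates); the wrist camera has in their place "T_tool_cam" (4x4, takes a point from camera to tool coordinates, whose origin is the TCP and whose axes are the tool frame's). Camera axes: x right, y down, z forward; pixel columns grow to the right and rows downward; lengths in mm; the calibration is good to about 2 mm. A picture is of the moment at which its call begins: read the wrist's pose just before it. There is no depth.
- env.hand_in(): hands the job in, once; it reports no verdict.
Trained networks look in a picture, given as the dict that the camera call returned (one of the last four; its "shot" number tells which), for a name from the list of things; names that differ only in an ending like _2 or _b are one class to them, and where a whole thing is asked for, a point or a joint stands for the part that bears it (a point fixed in the world has none). Each returns a list of dicts, best first, with "score" (0 to 1); they miss things now and then, are a little off and sometimes report something else, mostly with a low value. They report only what shows in the picture. A call takes as long as a camera call. They do not tell look-alikes from the thing itself.
- spotter.silhouettes(target, picture): "pixels" (384x512 bool, what is visible of it).
- spotter.tip_of(target, picture): "location" ([x, y, z] in mm, in world coordinates, good to about 4 mm: a listed point, or the origin of a listed thing).
The state is a dict: "t": time; "joint_positions": joint angles; "joint_vel": joint speeds; "joint_torque": joint torques, N m; "position": TCP position; "tcp_rot": TCP orientation; "ft_force": force on the tool from outside, world axes, zero at the start; "ft_torque": the same for the moment, N m; "grip_width": finger opening in mm.
Only numpy, scipy, OpenCV 4.12 (cv2) and the standard library are available. Lean on these libraries where they do the work, as an engineer would, in place of code of your own. Each camera call takes 0.05 s, during which the arm holds its last target.

## Working session

There is one attempt and no reset: what is moved stays moved. The work goes in short steps, Python scripts to look and compute and a tool call to move; the robot and the scene stay as the last step left them, time stands still between calls to the robot, and variables do not carry over. Pictures are saved under pics/ and viewed, and the job is handed in when it is done.

Besides the shell and the picture viewer there is one more tool, called by a JSON object that holds its "op" and its "data", one argument or row to a line. play_rows: Moves the arm, as the interface text tells. Its arguments: {"type":"object","properties":{"moves":{"type":"array","items":{"type":"array"}},"squeeze":{"type":"number"}},"required":["moves"]}

```bash
ls; mkdir -p pics
python3 - <<'E'
from plant import readout, grab_frame, env, spotter
import cv2
s=readout.get_state(); print(s)
for n in ("scene","top"):
    p=grab_frame(n); cv2.imwrite(f"pics/{n}0.png",p["frame"][:,:,::-1])
    print(n,p["fx"],p["cx"],p["cy"],p["camera_from_world"].round(3).tolist() if hasattr(p["camera_from_world"],'round') else p["camera_from_world"])
    for t in ["case_centre","box_open","hood_edge","tray_in"]:
        r=spotter.tip_of(t,p); print(t,[(q["score"],[round(float(v),1) for v in q["location"]]) for q in r])
E
```

```text
pics
{'t': 0.0, 'joint_positions': array([ 1.23360967e+00,  3.53661199e-01,  1.63411905e+00,  2.96966243e-05,
        1.15519644e+00, -2.41536223e-03]), 'joint_vel': array([-0.00011603,  0.00090593, -0.00116615, -0.00042623, -0.0003921 ,
        0.00070794]), 'joint_torque': array([ 6.38879396e-05, -5.93832672e+01, -3.34225488e+01,  6.96115941e-02,
        2.32528331e-02, -1.52031366e-04]), 'position': array([205.18737404, 589.85155321, 221.86199207]), 'tcp_rot': array([ 0.26165359,  1.55504441, -0.26379741]), 'ft_force': array([-0.10228624, -0.06568684, -0.35266792]), 'ft_torque': array([ 0.0147368,  0.0250648, -0.0338137]), 'grip_width': 91.97630486725174}
scene 494.33269900593643 260.5754798060111 197.42838112355636 [[-0.245, 0.969, -0.018, 100.059], [0.693, 0.162, -0.702, -307.25], [-0.678, -0.185, -0.712, 1657.056], [0.0, 0.0, 0.0, 1.0]]
case_centre [(0.66, [246.9, -263.6, 13.6]), (0.57, [633.9, 138.7, 19.1])]
box_open [(0.76, [521.4, 143.9, 6.6])]
hood_edge [(0.71, [646.9, 137.1, 48.6])]
tray_in [(0.9, [540.4, -179.6, 8.1])]
top 369.2654676666542 255.8485390921468 195.3744950872869 [[-0.027, -1.0, -0.006, 34.615], [-0.992, 0.027, -0.122, 494.507], [0.122, 0.002, -0.993, 1153.142], [0.0, 0.0, 0.0, 1.0]]
case_centre [(0.8, [254.2, 313.5, 12.4]), (0.65, [243.4, -263.3, 17.0]), (0.64, [632.7, 138.4, 17.4]), (0.5, [542.4, -179.1, 8.5]), (0.34, [647.0, 427.4, -0.3])]
box_open [(0.75, [525.0, 144.2, 4.6]), (0.41, [382.5, -365.2, -1.5])]
hood_edge [(0.57, [553.7, -410.1, 1.1])]
tray_in [(0.73, [523.6, 144.2, 5.4]), (0.58, [542.5, -180.9, 9.4])]
```

View pics/scene0.png

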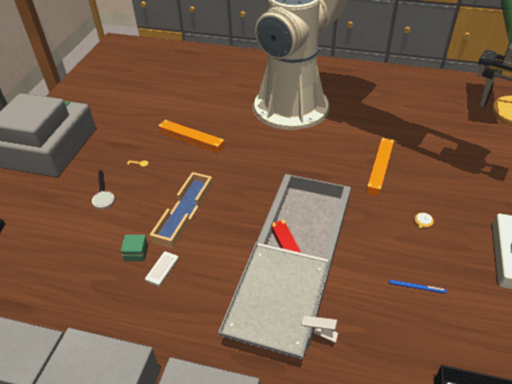

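View pics/top0.png

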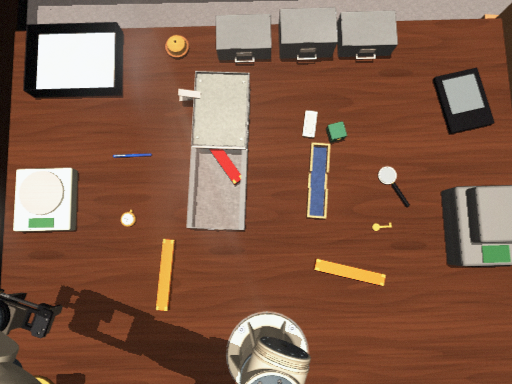

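Look-alikes: orange bars at top-view pixels (165,275) and (350,272), and the red bar at (226,167) in the open box. I choose the red one and will check it in a crop.

```bash
cat > h.py <<'E'
import numpy as np, cv2
def ray(p,u,v,z):
    """world point at height z seen in pixel u,v"""
    T=np.array(p["camera_from_world"]); R=T[:3,:3];t=T[:3,3]
    d=R.T@np.array([(u-p["cx"])/p["fx"],(v-p["cy"])/p["fy"],1]); c=-R.T@t
    return c+d*(z-c[2])/d[2]
def wristT(p,s):
    from scipy.spatial.transform import Rotation as Ro
    A=np.eye(4);A[:3,:3]=Ro.from_rotvec(s["tcp_rot"]).as_matrix();A[:3,3]=s["position"]
    p=dict(p); p["camera_from_world"]=np.linalg.inv(A@np.array(p["T_tool_cam"])); return p
def proj(p,X):
    q=np.array(p["camera_from_world"])@np.append(X,1); return q[0]/q[2]*p["fx"]+p["cx"],q[1]/q[2]*p["fy"]+p["cy"]
E
python3 - <<'E'
from plant import readout, grab_frame, spotter
import cv2,numpy as np
from h import *
from scipy.spatial.transform import Rotation as Ro
p=grab_frame("top"); f=p["frame"][:,:,::-1]
a=cv2.resize(f[60:240,175:265],None,fx=4.4,fy=3.3,interpolation=cv2.INTER_CUBIC)
a=cv2.resize(f[135:240,175:265],None,fx=5.6,fy=5.6,interpolation=cv2.INTER_CUBIC)
cv2.imwrite("pics/c1.png",a)
a=cv2.resize(f[135:225,295:345],None,fx=6.6,fy=6.6,interpolation=cv2.INTER_CUBIC)
cv2.imwrite("pics/c2.png",a)
s=readout.get_state(); print(Ro.from_rotvec(s["tcp_rot"]).as_matrix().round(3)); w=grab_frame("wrist"); print(np.array(w["T_tool_cam"]).round(3),w["fx"])
cv2.imwrite("pics/w0.png",w["frame"][:,:,::-1])
E
```

```text
[[-0.     0.329  0.944]
 [-0.     0.944 -0.329]
 [-1.    -0.     0.   ]]
[[ 1.0000e-03 -2.4000e-01  9.7100e-01 -1.6129e+02]
 [ 1.0000e+00 -1.0000e-03 -1.0000e-03  4.3400e-01]
 [ 1.0000e-03  9.7100e-01  2.4000e-01 -6.6208e+01]
 [ 0.0000e+00  0.0000e+00  0.0000e+00  1.0000e+00]] 281.4535624803294
```

View pics/c1.png

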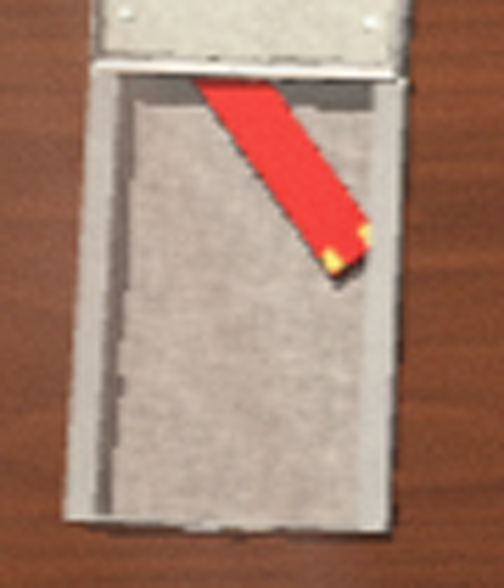

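View pics/c2.png

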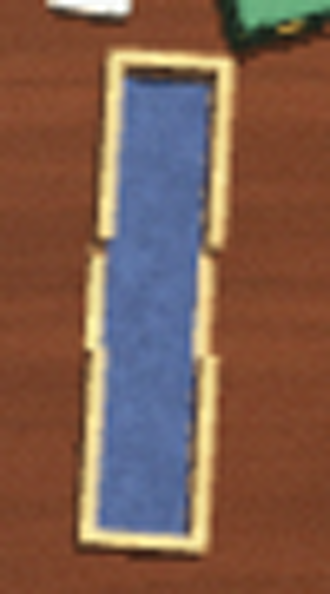

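View pics/w0.png

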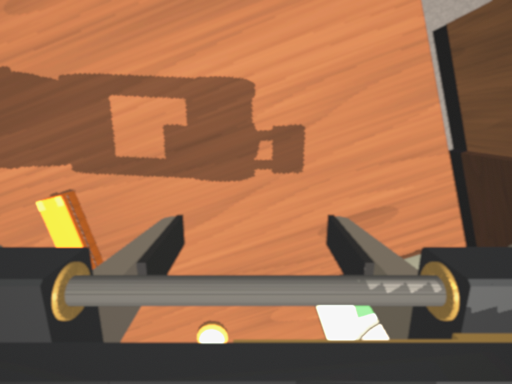

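Crop: the red bar, with brass corners, runs from the hood edge at crop (235,80) to its near end at (345,260), with the near-right corner under the right lip. Measuring geometry.

Run:
```python
from plant import readout, grab_frame, spotter
import cv2,numpy as np
from h import *
p=grab_frame("top")
def P(u,v,z,o=(175,135),k=5.6): return ray(p,(u+.5)/k-.5+o[0],(v+.5)/k-.5+o[1],z)[:2].round(1)
fl,fr,hl,hr=P(64,520,50),P(390,532,50),P(92,62,50),P(407,75,50)
print("box",fl,fr,hl,hr)
ax=((hl-fl)+(hr-fr)); print("yaw",np.arctan2(ax[1],ax[0]), "yaw from y",[np.arctan2(*( (l-r)*[-1,1])) for l,r in((fl,fr),(hl,hr))], np.linalg.norm(hl-fl),np.linalg.norm(hr-fr),np.linalg.norm(fl-fr),np.linalg.norm(hl-hr))
for n,q in dict(L1=(200,82),L2=(322,268),R1=(272,85),R2=(369,220),E1=(330,275)).items(): print(n,P(*q,33))
f=p["frame"].astype(int); m=(f[:,:,0]>180)&(f[:,:,1]<110)&(f[:,:,2]<110)
m[:140]=0;m[190:]=0;m[:,:200]=0;m[:,250:]=0
ys,xs=np.nonzero(m);print(len(xs)); 
print("min rect",cv2.minAreaRect(np.stack([xs,ys],1).astype(np.float32)))
o=(295,135);k=6.6
T=[P(u,v,30,o,k) for u,v in((106,48),(236,55),(78,548),(207,552))]; print("tray",T)
ax=T[0]-T[2]+T[1]-T[3]; print(np.arctan2(ax[1],ax[0]),np.linalg.norm(T[0]-T[2]),np.linalg.norm(T[0]-T[1]),np.mean(T,0))
s=grab_frame("scene"); g=s["frame"][:,:,::-1]
cv2.imwrite("pics/s1.png",cv2.resize(g[165:270,215:365],None,fx=5,fy=5,interpolation=cv2.INTER_CUBIC))
cv2.imwrite("pics/s2.png",cv2.resize(g[165:255,135:225],None,fx=6.6,fy=6.6,interpolation=cv2.INTER_CUBIC))
```

```text
box [398.  241.7] [386.5  60.2] [659.2 224.6] [646.4  44.4]
yaw -0.06305198594622584 yaw from y [np.float64(-0.06327629563727626), np.float64(-0.07091308083350266)] 261.75914501694115 260.3798187264136 181.86396014603883 180.65403399869044
L1 [650. 165.]
L2 [538.9  96.3]
R1 [647.1 123.2]
R2 [566.   68.7]
E1 [534.7  91.8]
382
min rect ((226.6744842529297, 164.1778564453125), (39.56890106201172, 11.223477363586426), 55.00797653198242)
tray [array([ 666.1, -162.2]), array([ 660.8, -226.1]), array([ 419.7, -137.6]), array([ 416.1, -199.6])]
-0.10367902981430101 247.624958354363 64.11941983517943 [ 540.675 -181.375]
```

View pics/s1.png

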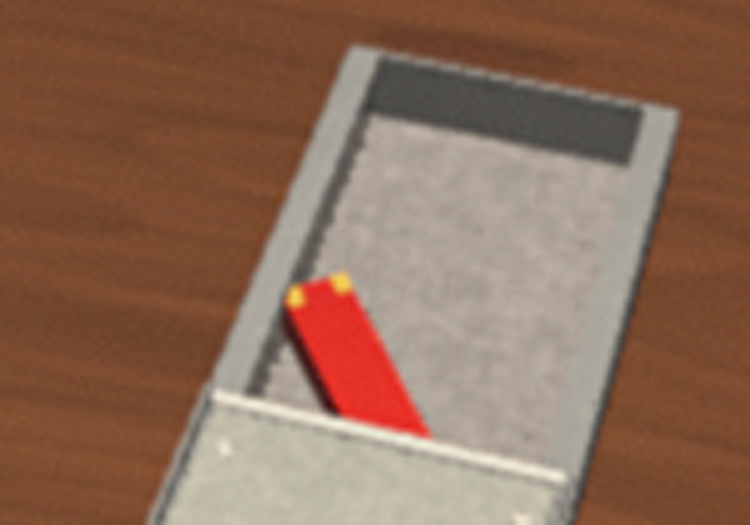

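View pics/s2.png

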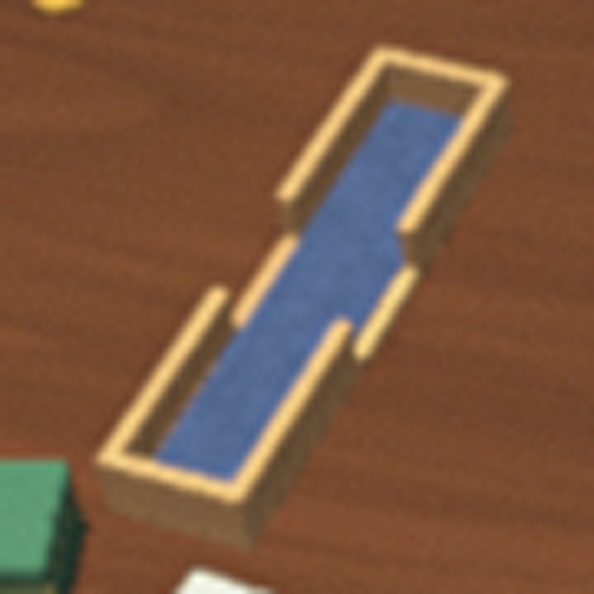

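{"op": "play_rows", "data": {
  "moves": [
    [61,[0,-0.02,0],-0.15],
    [61,[0,0,0],-0.15],
    [61,[0,0,0],-0.15],
    [61,[0,0,0],-0.15],
    [61,[0,0,0],-0.15],
    [61,[0,0,0],-0.19],
    [61,[0,-0.03,0.004],0],
    [61,[0,-0.045,0.004],0],
    [61,[0,-0.05,0.004],0],
    [61,[0,-0.05,0.004],0],
    [61,[0,-0.05,0.004],0],
    [61,[0,-0.05,0.004],0],
    [61,[0,-0.05,0.004],0],
    [61,[0,-0.05,0.004],0],
    [61,[0,-0.05,0.004],0],
    [61,[0,-0.05,0.004],0],
    [61,[0,-0.05,0.004],0],
    [61,[0,-0.04,0.004],0],
    [61,[0,-0.02,0.004],0],
    [61,[0,0,0],0]
  ]
}}

```text
t: 3.2
position: [573.6, 118.6, 222.4]
tcp_rot: [-0.471, 1.519, 0.471]
ft_force: [-0.9, 0.1, -0.2]
grip_width: 56.2
```

```bash
cat > look.py <<'E'
import sys
from plant import readout, grab_frame, spotter
import cv2,numpy as np
from h import *
from scipy.spatial.transform import Rotation as Ro
n=sys.argv[1]
s=readout.get_state(); w=wristT(grab_frame("wrist"),s)
M=Ro.from_rotvec(s["tcp_rot"]).as_matrix()
print("t",s["t"],"pos",s["position"].round(1),"phi",np.arctan2(M[1,2],M[0,2]).round(4),"down",M[:,0].round(3),"F",s["ft_force"].round(1),"w",s["grip_width"])
cv2.imwrite(f"pics/{n}.png",w["frame"][:,:,::-1])
np.save(f"{n}.npy",dict(cx=w["cx"],cy=w["cy"],fx=w["fx"],fy=w["fy"],camera_from_world=w["camera_from_world"],frame=w["frame"]),allow_pickle=True)
E
python3 look.py w1
```

```text
t 3.2 pos [573.6 118.6 222.4] phi 0.6012 down [-0.  0. -1.] F [-0.9  0.1 -0.2] w 56.216149846954956
```

View pics/w1.png

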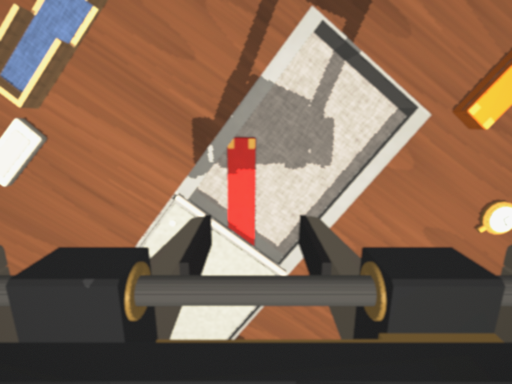

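The wrist view shows the case nearly parallel to the finger plane, with its end at pixels (242,140) and the hood edge crossing from (178,197) to (285,270). Measuring.

Run:
```python
import numpy as np,cv2
from h import *
w=np.load("w1.npy",allow_pickle=True).item()
f=w["frame"].astype(int); m=(f[:,:,0]>90)&(f[:,:,1]<0.4*f[:,:,0])&(f[:,:,2]<.4*f[:,:,0])
m[:130]=0;m[245:]=0;m[:,:220]=0;m[:,262:]=0
L=[];R=[]
for v in range(152,215,4):
    u=np.nonzero(m[v])[0]; L.append(ray(w,u.min()-.5,v,33)[:2]); R.append(ray(w,u.max()+.5,v,33)[:2]); 
L=np.array(L);R=np.array(R)
for X in(L,R):
    vx,vy,x0,y0=cv2.fitLine(X.astype(np.float32),cv2.DIST_HUBER,0,.01,.01).ravel(); print("yaw",np.arctan2(vy,vx)%np.pi,X[0].round(1),X[-1].round(1))
print("width",[np.linalg.norm(a-b).round(1) for a,b in zip(L,R)][::4], "mid",((L+R)/2)[[0,-1]].round(1))
print("end", ray(w,242,137,33)[:2].round(1))
# box outer corners near end & hood corners
for u,v in((315,6),(431,115),(178,197),(289,272)): print(ray(w,u,v,50)[:2].round(1))
cv2.imwrite("pics/w1c.png",cv2.resize(w["frame"][110:285,130:310,::-1],None,fx=3.3,fy=3.3,interpolation=cv2.INTER_CUBIC))
```

```text
yaw 0.59801733 [568.5  72.9] [634.  115.5]
yaw 0.57918674 [549.6 100.5] [614.8 143.5]
width [np.float64(33.5), np.float64(32.7), np.float64(33.2), np.float64(32.3)] mid [[559.   86.7]
 [624.4 129.5]]
end [543.1  77.5]
[386.2  65.8]
[399.2 242.4]
[646.6  53.1]
[652.1 225.6]
```

View pics/w1c.png

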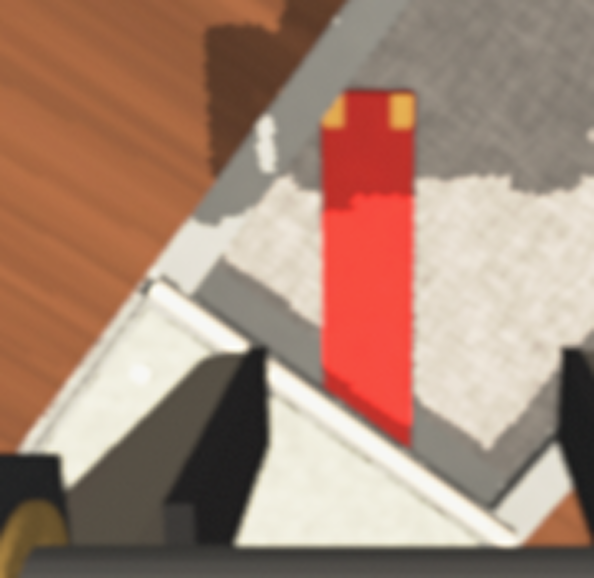

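{"op": "play_rows", "data": {
  "moves": [
    [61,[0.01,-0.009,0.009],0],
    [61,[0.02,-0.009,0.009],0],
    [61,[0.03,0,0],0],
    [61,[0.03,0,0],0],
    [61,[0.03,0,0],0],
    [61,[0.02,0,0],0],
    [61,[0.012,0,0],0],
    [61,[0,0,0],0],
    [61,[0,0,0],0]
  ]
}}

```text
t: 4.38
position: [598.8, 114.7, 71.3]
tcp_rot: [-0.472, 1.518, 0.472]
ft_force: [0.5, 0.7, 0.4]
grip_width: 56.0
```

```bash
python3 look.py w2
python3 - <<'E'
from plant import grab_frame
import cv2
p=grab_frame("scene");cv2.imwrite("pics/s3.png",cv2.resize(p["frame"][150:290,190:370,::-1],None,fx=4.2,fy=4.2,interpolation=cv2.INTER_CUBIC))
E
```

```text
t 4.375 pos [598.8 114.7  71.3] phi 0.603 down [ 0.001  0.    -1.   ] F [0.5 0.7 0.4] w 55.973909670430544
```

View pics/w2.png

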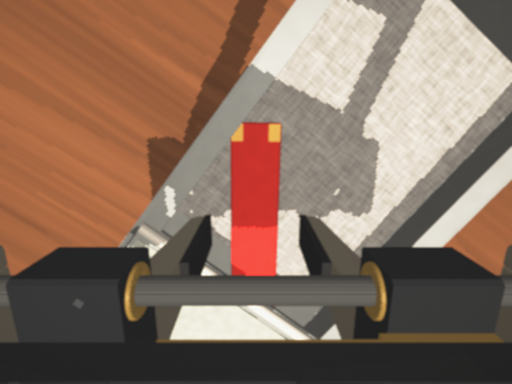

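View pics/s3.png

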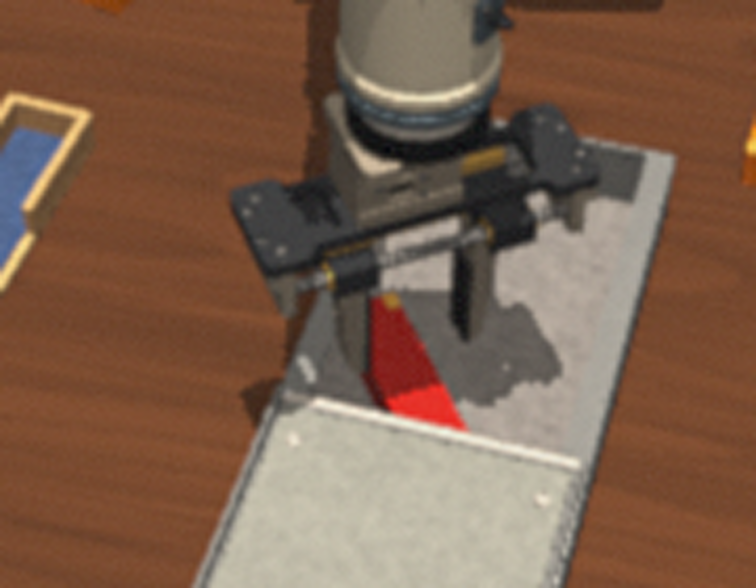

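Fingers (pixels 210 and 300) are centred on the case (232–280). Now descending and closing.

{"op": "play_rows", "data": {
  "moves": [
    [61,[0.012,0,0],0],
    [61,[0.015,0,0],0],
    [61,[0.015,0,0],0],
    [61,[0.01,0,0],0],
    [61,[0.004,0,0],0],
    [61,[0,0,0],0],
    [61,[0,0,0],0]
  ],
  "squeeze": 25
}}

```text
t: 5.35
position: [598.6, 114.4, 15.0]
tcp_rot: [-0.472, 1.518, 0.472]
ft_force: [0.7, 0.6, -0.8]
grip_width: 56.0
```

{"op": "play_rows", "data": {
  "moves": [
    [50,[0,0,0],0],
    [40,[0,0,0],0],
    [30,[0,0,0],0],
    [30,[0,0,0],0],
    [30,[0,0,0],0],
    [30,[0,0,0],0]
  ]
}}

```text
t: 6.1
position: [598.5, 114.3, 14.9]
tcp_rot: [-0.472, 1.518, 0.472]
ft_force: [-1.6, -1.6, 4.5]
grip_width: 35.8
```

```bash
python3 look.py w3
```

```text
t 6.1 pos [598.5 114.3  14.9] phi 0.6027 down [ 0.001  0.    -1.   ] F [-1.6 -1.6  4.5] w 35.78333185095637
```

View pics/w3.png

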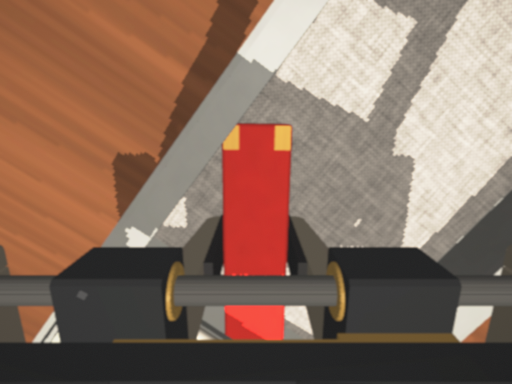

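Held (35.8 mm). Turning clockwise about the case centre (44 mm along tool z).

{"op": "play_rows", "data": {
  "moves": [
    [30,[0,0.0015,0],0.034],
    [30,[0,0.003,0.0001],0.068],
    [30,[0,0.003,0.0001],0.068],
    [30,[0,0.003,0.0001],0.068],
    [30,[0,0.003,0.0001],0.068],
    [30,[0,0,0],0]
  ]
}}

```text
t: 6.9
position: [592.6, 127.0, 14.9]
tcp_rot: [-0.231, 1.558, 0.232]
ft_force: [-0.7, 1.9, 5.6]
grip_width: 35.5
```

{"op": "play_rows", "data": {
  "moves": [
    [30,[0,0.003,0.0001],0.068],
    [30,[0,0.003,0.0001],0.068],
    [30,[0,0.003,0.0001],0.068],
    [30,[0,0.003,0.0001],0.068],
    [30,[0,0.003,0.0001],0.068],
    [30,[0,0.0011,0],0.024],
    [30,[0,0,0],0],
    [30,[0,0,0],0]
  ]
}}

```text
t: 7.9
position: [590.9, 142.8, 14.9]
tcp_rot: [0.053, 1.569, -0.053]
ft_force: [0.3, 0.9, 5.3]
grip_width: 35.6
```

```bash
python3 look.py w4
python3 - <<'E'
from plant import grab_frame
import cv2
p=grab_frame("scene");cv2.imwrite("pics/s4.png",cv2.resize(p["frame"][150:290,190:370,::-1],None,fx=4.2,fy=4.2,interpolation=cv2.INTER_CUBIC))
E
```

```text
t 7.9 pos [590.9 142.8  14.9] phi -0.0677 down [ 0.001  0.    -1.   ] F [0.3 0.9 5.3] w 35.60899106004821
```

View pics/w4.png

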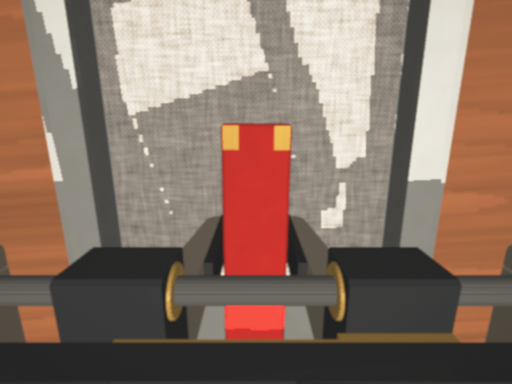

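View pics/s4.png

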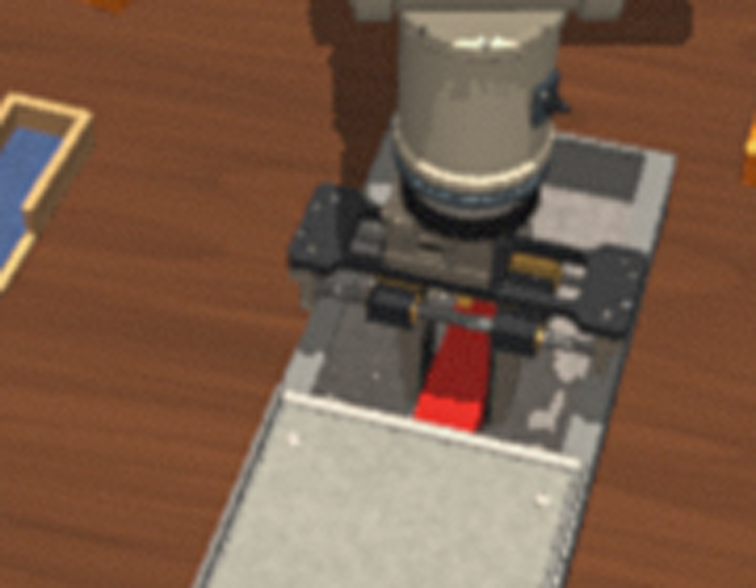

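{"op": "play_rows", "data": {
  "moves": [
    [30,[0,0,-0.004],0],
    [30,[0,0,-0.008],0],
    [30,[0,0,-0.011],0],
    [30,[0,0,-0.011],0],
    [30,[0,0,-0.011],0],
    [30,[0,0,-0.011],0],
    [30,[0,0,-0.011],0],
    [30,[0,0,-0.011],0],
    [30,[0,0,-0.011],0],
    [30,[0,0,-0.011],0],
    [30,[0,0,-0.008],0],
    [30,[0,0,-0.005],0],
    [30,[0,0,0],0],
    [30,[0,0,0],0],
    [30,[0,0,0],0]
  ]
}}

```text
t: 9.88
position: [477.0, 150.0, 14.8]
tcp_rot: [0.053, 1.571, -0.053]
ft_force: [0.8, 1.4, 8.7]
grip_width: 35.6
```

```bash
python3 look.py w5
python3 - <<'E'
from plant import grab_frame
import cv2
p=grab_frame("scene");cv2.imwrite("pics/s5.png",cv2.resize(p["frame"][150:290,190:370,::-1],None,fx=4.2,fy=4.2,interpolation=cv2.INTER_CUBIC))
E
```

```text
t 9.875 pos [477.  150.   14.8] phi -0.0674 down [-0.001  0.    -1.   ] F [0.8 1.4 8.7] w 35.647962587474694
```

View pics/w5.png

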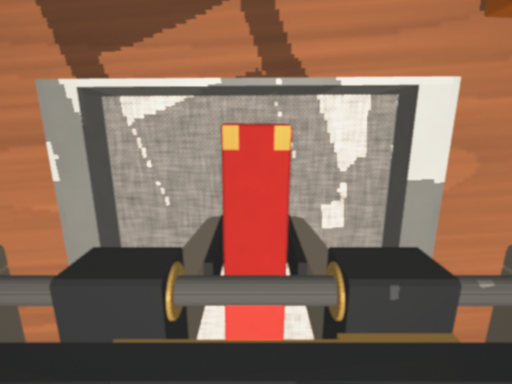

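View pics/s5.png

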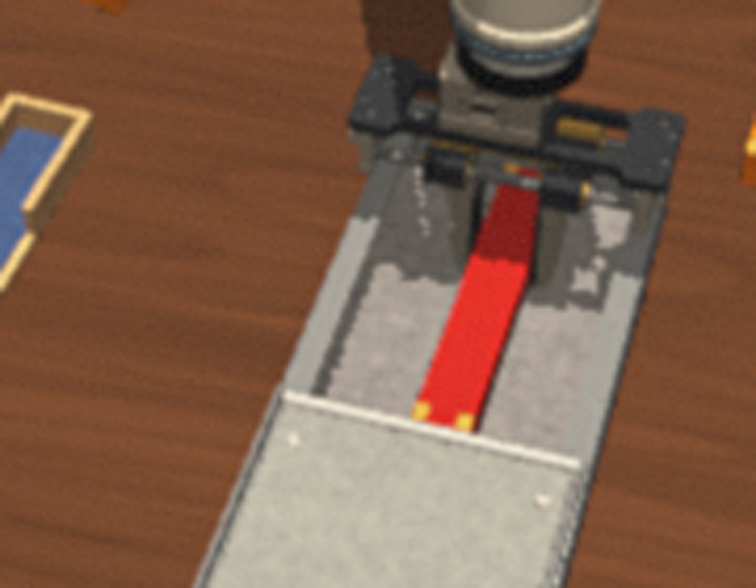

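Case is square and looks clear. Release and rise, then check.

{"op": "play_rows", "data": {
  "moves": [
    [50,[0,0,0],0],
    [61,[0,0,0],0],
    [61,[0,0,0],0],
    [61,[0,0,0],0],
    [61,[-0.006,0,0],0],
    [61,[-0.015,0,0],0],
    [61,[-0.025,0,0],0],
    [61,[-0.025,0,0],0],
    [61,[-0.015,0,0],0],
    [61,[0,0,0],0],
    [61,[0,0,0],0],
    [61,[0,0,0],0]
  ]
}}

```text
t: 11.48
position: [477.2, 149.8, 99.7]
tcp_rot: [0.052, 1.572, -0.053]
ft_force: [0.8, -0.7, 0.8]
grip_width: 55.8
```

```bash
python3 look.py w6
python3 - <<'E'
from plant import grab_frame, spotter
import cv2,numpy as np
from h import *
p=grab_frame("top");cv2.imwrite("pics/t6.png",cv2.resize(p["frame"][135:240,175:265,::-1],None,fx=5.6,fy=5.6,interpolation=cv2.INTER_CUBIC))
s=grab_frame("scene");cv2.imwrite("pics/s6.png",cv2.resize(s["frame"][150:290,190:370,::-1],None,fx=4.2,fy=4.2,interpolation=cv2.INTER_CUBIC))
for q in(p,s):
  print([(r["score"],np.round(r["location"],1)) for r in spotter.tip_of("case_centre",q)])
E
```

```text
t 11.475 pos [477.2 149.8  99.7] phi -0.0673 down [-0.002 -0.    -1.   ] F [ 0.8 -0.7  0.8] w 55.79526436776079
[(0.72, array([ 243.7, -265.3,   16.8])), (0.65, array([254.9, 310.6,  11.2]))]
[(0.94, array([521.8, 144.1,  19. ])), (0.78, array([ 246.4, -267. ,   15.1])), (0.57, array([253.4, 315.9,  15.5]))]
```

View pics/w6.png

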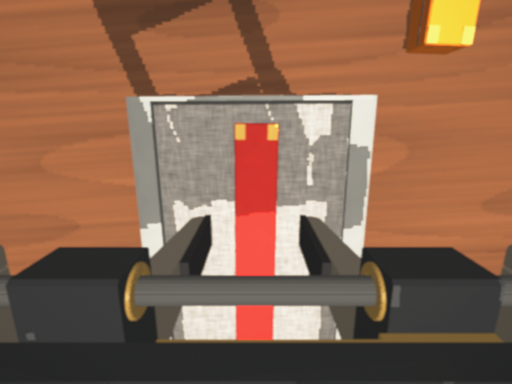

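View pics/t6.png

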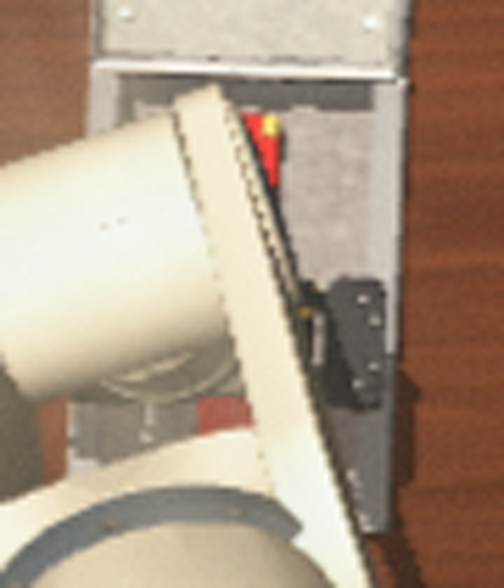

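View pics/s6.png

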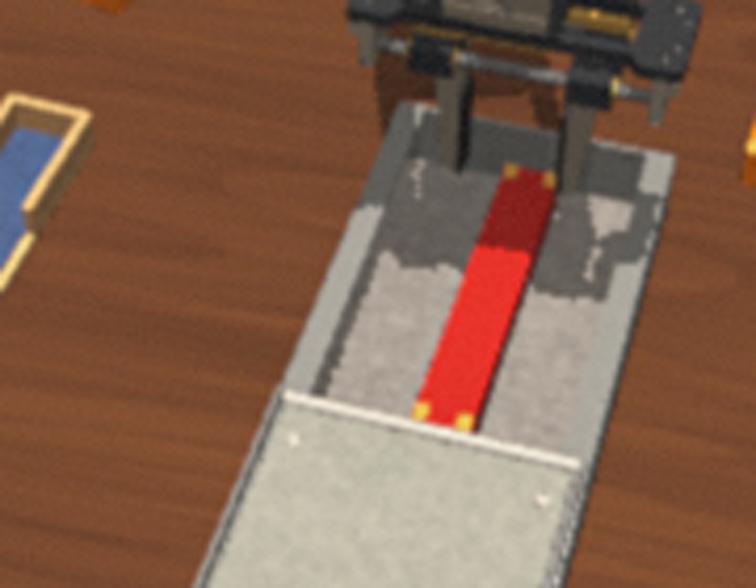

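The case lies square and flat. In the top view its far end (y≈113) sits clear of the hood edge (y≈75). Computing its centre from the scene's end corners.

Run:
```python
from plant import grab_frame
import cv2,numpy as np
from h import *
s=grab_frame("scene")
P=lambda u,v,z=33:ray(s,(u+.5)/4.2-.5+190,(v+.5)/4.2-.5+150,z)[:2]
a=[P(414,422),P(478,432),P(503,164),P(557,176)]
f=(a[0]+a[1])/2;n=(a[2]+a[3])/2
print(np.round(a,1),f.round(1),n.round(1),(f+n)/2,np.linalg.norm(f-n),np.arctan2(*(f-n)[::-1]))
# tray from scene crop s2 (off 135,165, k 6.6), outer top corners z=30
Q=lambda u,v,z=30:ray(s,(u+.5)/6.6-.5+135,(v+.5)/6.6-.5+165,z)[:2]
t=[Q(381,46),Q(510,78),Q(98,460),Q(240,500)]
print(np.round(t,1),np.mean(t,0)); d=t[2]-t[0]+t[3]-t[1];print(np.arctan2(d[1],d[0]),np.linalg.norm(t[2]-t[0]),np.linalg.norm(t[3]-t[1]))
```

```text
[[629.4 124.7]
 [628.  161.5]
 [410.6 136.7]
 [413.6 172. ]] [628.7 143.1] [412.1 154.3] [520.40431134 148.71523517] 216.8796041224634 -0.05175847201893268
[[ 414.3 -196.1]
 [ 420.9 -136.1]
 [ 657.7 -221.9]
 [ 663.7 -162.4]] [ 539.16652889 -179.14743775]
-0.10657413688810899 244.77743556789795 244.16976090268037
```

{"op": "play_rows", "data": {
  "moves": [
    [61,[0,0,0.01],0],
    [61,[0,0,0.017],0],
    [61,[0,0,0.012],0],
    [61,[0,0,0.005],0],
    [61,[0.015,0,0],0],
    [61,[0.02,0,0],0],
    [61,[0.02,0,0],0],
    [61,[0.015,0,0],0],
    [61,[0.01,0,0],0],
    [61,[0.005,0,0],0],
    [61,[0,0,0],0],
    [50,[0,0,0],0],
    [40,[0,0,0],0],
    [30,[0,0,0],0],
    [30,[0,0,0],0],
    [30,[0,0,0],0],
    [30,[0,0,0],0]
  ],
  "squeeze": 35
}}

```text
t: 13.9
position: [522.0, 147.0, 16.0]
tcp_rot: [0.053, 1.57, -0.053]
ft_force: [-0.4, -0.6, 6.3]
grip_width: 35.9
```

```bash
python3 look.py w7
```

```text
t 13.9 pos [522. 147.  16.] phi -0.0674 down [ 0.001  0.    -1.   ] F [-0.4 -0.6  6.3] w 35.899801884369325
```

View pics/w7.png

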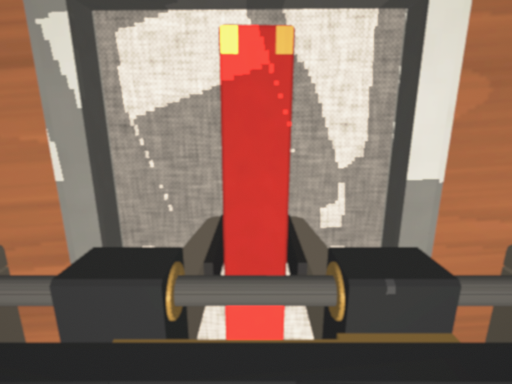

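Gripped at the middle (near end at pixel row 26). Checking the grip offset and computing the tray displacement.

Run:
```python
import numpy as np
from h import *
w=np.load("w7.npy",allow_pickle=True).item()
e=ray(w,256,25.5,33); P=np.array([522,147.]); print(e, np.linalg.norm(e[:2]-P), "centre offset along z:",110-np.linalg.norm(e[:2]-P))
ph=-.0674;z=np.array([np.cos(ph),np.sin(ph)]);y=np.array([-z[1],z[0]])
for T in((540,-180.3),): d=np.array(T)-P; print("y",d@y,"z",d@z)
```

```text
[413.08480061 154.88636702  33.        ] 109.20034543218348 centre offset along z: 0.7996545678165177
y -325.34457705341083 z 40.002452199049294
```

{"op": "play_rows", "data": {
  "moves": [
    [30,[-0.005,0,0],0],
    [30,[-0.01,0,0],0],
    [30,[-0.015,0,0],0],
    [30,[-0.02,0,0],0],
    [30,[-0.025,0,0],0],
    [30,[-0.025,0,0],0],
    [30,[-0.015,0,0],0],
    [30,[-0.005,0,0],0],
    [30,[0,0,0],0],
    [30,[0,0,0],0]
  ]
}}

```text
t: 15.2
position: [521.1, 146.8, 134.7]
tcp_rot: [0.052, 1.572, -0.053]
ft_force: [-0.5, 0.0, -4.5]
grip_width: 35.9
```

```bash
python3 look.py w8
python3 - <<'E'
from plant import grab_frame
import cv2
p=grab_frame("scene");cv2.imwrite("pics/s8.png",cv2.resize(p["frame"][110:270,130:370,::-1],None,fx=3.2,fy=3.2,interpolation=cv2.INTER_CUBIC))
E
```

```text
t 15.2 pos [521.1 146.8 134.7] phi -0.0673 down [-0.001 -0.    -1.   ] F [-0.5  0.  -4.5] w 35.884170110660925
```

View pics/s8.png

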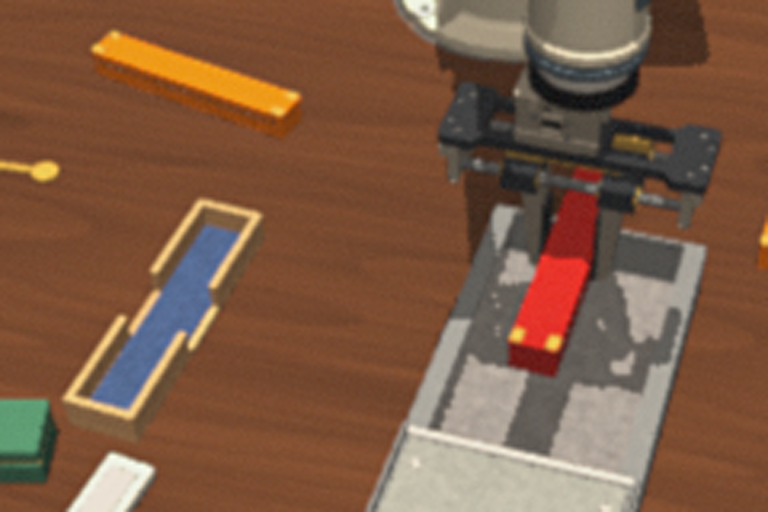

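View pics/w8.png

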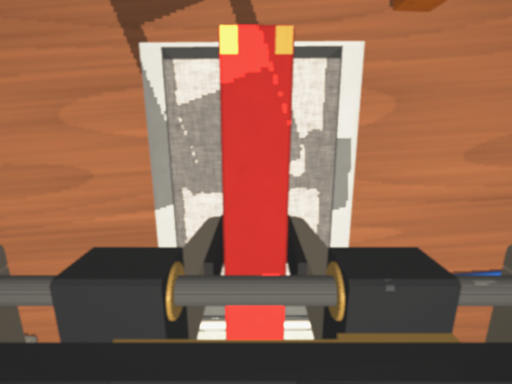

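{"op": "play_rows", "data": {
  "moves": [
    [30,[0,-0.008,0],0],
    [30,[0,-0.017,0.002],0],
    [30,[0,-0.025,0.003],0],
    [30,[0,-0.025,0.004],0],
    [30,[0,-0.025,0.004],0],
    [30,[0,-0.025,0.004],0],
    [30,[0,-0.025,0.004],0],
    [30,[0,-0.025,0.004],0],
    [30,[0,-0.025,0.004],0],
    [30,[0,-0.025,0.004],0],
    [30,[0,-0.025,0.003],0],
    [30,[0,-0.025,0.002],0],
    [30,[0,-0.025,0.002],0],
    [30,[0,-0.017,0],0],
    [30,[0,-0.008,0],0],
    [30,[0,0,0],0.02],
    [30,[0,0,0],0.018],
    [30,[0,0,0],0],
    [30,[0,0,0],0]
  ]
}}

```text
t: 17.68
position: [539.9, -179.5, 135.6]
tcp_rot: [0.082, 1.569, -0.082]
ft_force: [0.3, -0.3, -4.1]
grip_width: 35.7
```

```bash
python3 look.py w9
python3 - <<'E'
from plant import grab_frame
import cv2
p=grab_frame("scene");cv2.imwrite("pics/s9.png",cv2.resize(p["frame"][110:270,110:300,::-1],None,fx=3.6,fy=3.6,interpolation=cv2.INTER_CUBIC))
p=grab_frame("top");cv2.imwrite("pics/t9.png",cv2.resize(p["frame"][130:230,275:365,::-1],None,fx=5.6,fy=5.6,interpolation=cv2.INTER_CUBIC))
E
```

```text
t 17.675 pos [ 539.9 -179.5  135.6] phi -0.1044 down [ 0.  0. -1.] F [ 0.3 -0.3 -4.1] w 35.65737383675924
```

View pics/w9.png

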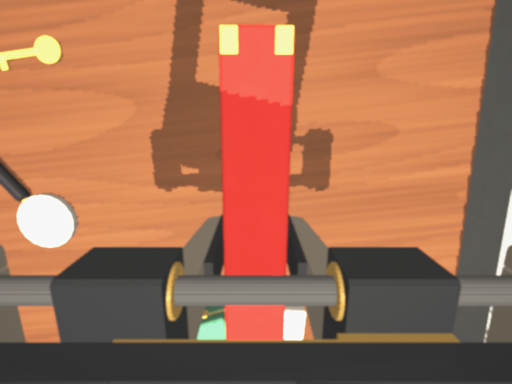

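View pics/s9.png

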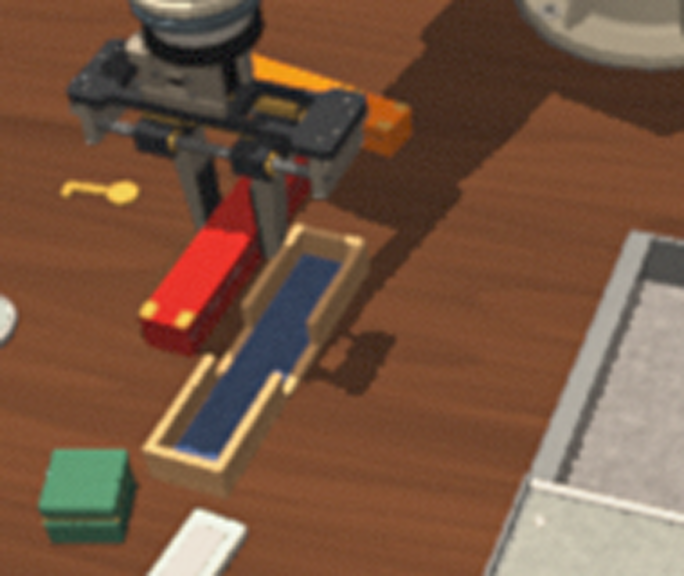

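Seen from the wrist, the case hides the tray below, so they are laterally in line. Lowering to just above the walls for a check.

{"op": "play_rows", "data": {
  "moves": [
    [30,[0.01,0,0],0],
    [30,[0.02,0,0],0],
    [30,[0.02,0,0],0],
    [30,[0.015,0,0],0],
    [30,[0.01,0,0],0],
    [30,[0.005,0,0],0],
    [30,[0,0,0],0],
    [30,[0,0,0],0]
  ]
}}

```text
t: 18.82
position: [540.2, -180.1, 56.1]
tcp_rot: [0.083, 1.568, -0.083]
ft_force: [-0.1, -0.1, -4.2]
grip_width: 35.6
```

```bash
python3 look.py w10
python3 - <<'E'
from plant import grab_frame
import cv2
p=grab_frame("scene");cv2.imwrite("pics/s10.png",cv2.resize(p["frame"][140:270,130:240,::-1],None,fx=4.6,fy=4.6,interpolation=cv2.INTER_CUBIC))
p=grab_frame("top");cv2.imwrite("pics/t10.png",cv2.resize(p["frame"][130:230,275:365,::-1],None,fx=5.6,fy=5.6,interpolation=cv2.INTER_CUBIC))
E
```

```text
t 18.825 pos [ 540.2 -180.1   56.1] phi -0.1053 down [ 0.001 -0.    -1.   ] F [-0.1 -0.1 -4.2] w 35.611784851063504
```

View pics/w10.png

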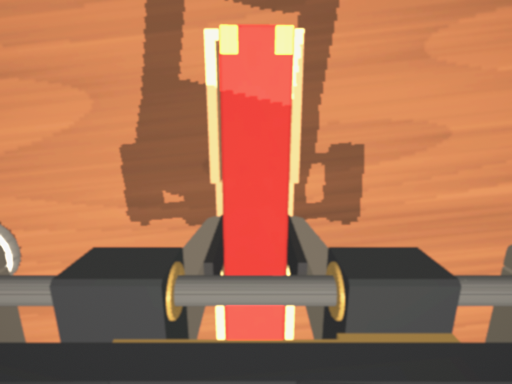

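View pics/s10.png

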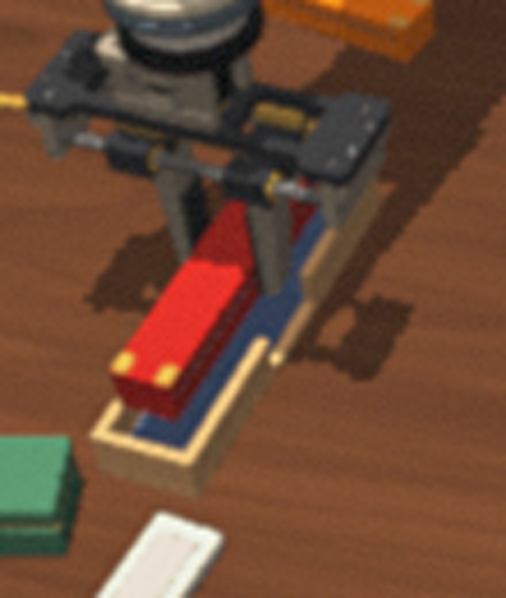

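View pics/t10.png

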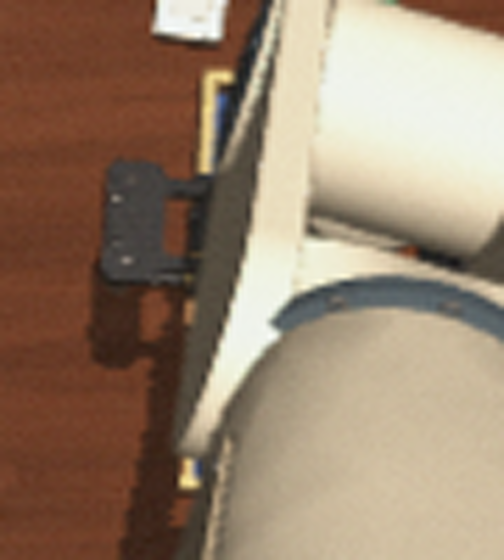

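Tray outer edges show at u≈205 and 304 (row 30), case edges at u≈220 and 294, and the notch starts at row ≈182. Working out residual offsets.

Run:
```python
import numpy as np
from h import *
w=np.load("w10.npy",allow_pickle=True).item(); print(w["cx"],w["cy"])
P=np.array([540.2,-180.1]);ph=-.1053;z=np.array([np.cos(ph),np.sin(ph)]);y=np.array([-z[1],z[0]])
def L(u,v,h): d=ray(w,u,v,h)[:2]-P; return round(d@y,1),round(d@z,1)
H=56.1-12.5+30
print("tray near corners",L(204.5,29,30),L(304.5,29,30))
print("tray at row170",L(209,170,30),L(301,170,30)); print("notch",L(215,183,30),L(296,183,30))
print("case near",L(219.5,25,H),L(294.5,25,H),"r200",L(223,200,H),L(290,200,H))
```

```text
254.9742868696027 191.41034438442563
tray near corners (np.float64(-30.3), np.float64(-120.2)) (np.float64(29.7), np.float64(-120.1))
tray at row170 (np.float64(-31.0), np.float64(-34.6)) (np.float64(30.9), np.float64(-34.6))
notch (np.float64(-27.3), np.float64(-25.7)) (np.float64(27.9), np.float64(-25.7))
case near (np.float64(-16.2), np.float64(-109.3)) (np.float64(18.2), np.float64(-109.3)) r200 (np.float64(-17.0), np.float64(-25.9)) (np.float64(18.6), np.float64(-25.9))
```

{"op": "play_rows", "data": {
  "moves": [
    [30,[0.005,-0.001,0.001],0],
    [30,[0.008,0,0],0],
    [30,[0.008,0,0],0],
    [30,[0.006,0,0],0],
    [30,[0.004,0,0],0],
    [30,[0.003,0,0],0],
    [30,[0,0,0],0],
    [30,[0,0,0],0]
  ]
}}

```text
t: 19.98
position: [540.8, -181.1, 21.8]
tcp_rot: [0.083, 1.569, -0.083]
ft_force: [-0.3, 0.1, -3.9]
grip_width: 35.9
```

```bash
python3 look.py w11
```

```text
t 19.975 pos [ 540.8 -181.1   21.8] phi -0.1053 down [ 0. -0. -1.] F [-0.3  0.1 -3.9] w 35.93409461240788
```

View pics/w11.png

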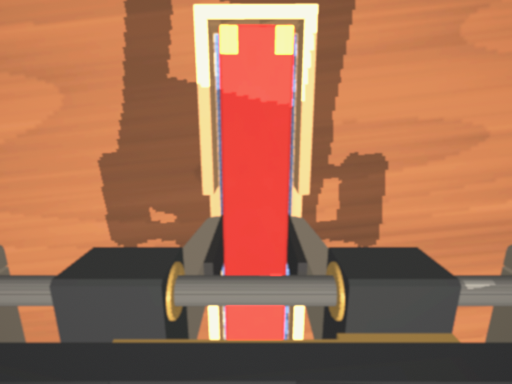

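The case is between the walls with blue showing on both sides (tray 195–317, case 219–295). Lowering the last millimetres while watching the force.

{"op": "play_rows", "data": {
  "moves": [
    [30,[0.001,0,0],0],
    [30,[0.001,0,0],0],
    [30,[0.001,0,0],0],
    [30,[0,0,0],0],
    [30,[0,0,0],0]
  ]
}}

```text
t: 20.65
position: [540.7, -181.1, 19.0]
tcp_rot: [0.083, 1.569, -0.083]
ft_force: [-3.4, 1.2, 5.6]
grip_width: 35.6
```

Contact: it now rests on the floor. Opening (narrowly first), then rising.

{"op": "play_rows", "data": {
  "moves": [
    [45,[0,0,0],0],
    [50,[0,0,0],0],
    [54,[0,0,0],0],
    [54,[0,0,0],0],
    [54,[0,0,0],0],
    [54,[-0.005,0,0],0],
    [54,[-0.01,0,0],0],
    [54,[-0.02,0,0],0],
    [54,[-0.03,0,0],0],
    [54,[-0.03,0,0],0],
    [54,[-0.03,0,0],0],
    [54,[-0.02,0,0],0],
    [54,[0,0,0],0],
    [54,[0,0,0],0]
  ]
}}

```text
t: 22.4
position: [540.2, -180.9, 163.2]
tcp_rot: [0.083, 1.57, -0.083]
ft_force: [0.2, 0.4, 0.1]
grip_width: 49.8
```

```bash
python3 look.py w12
python3 - <<'E'
from plant import grab_frame,spotter
import cv2,numpy as np
p=grab_frame("scene");cv2.imwrite("pics/s12.png",cv2.resize(p["frame"][140:270,130:240,::-1],None,fx=4.6,fy=4.6,interpolation=cv2.INTER_CUBIC))
print([(r["score"],np.round(r["location"],1)) for r in spotter.tip_of("case_centre",p)])
cv2.imwrite("pics/s12f.png",p["frame"][:,:,::-1])
E
```

```text
t 22.4 pos [ 540.2 -180.9  163.2] phi -0.1053 down [-0.  0. -1.] F [0.2 0.4 0.1] w 49.78545600250066
[(0.97, array([253.2, 315.3,  16.8])), (0.96, array([ 539.4, -182.5,   21.1])), (0.35, array([429.1, 437.5,   4. ])), (0.33, array([ 734.9, -162.9,   -1.4]))]
```

View pics/w12.png

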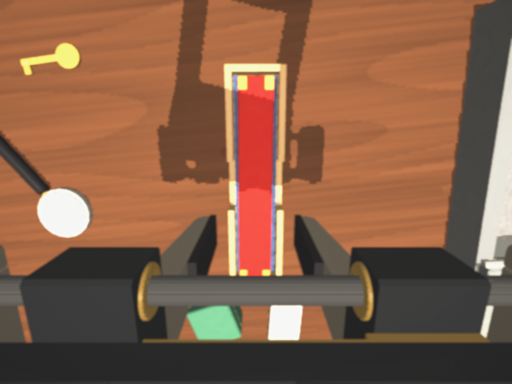

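View pics/s12.png

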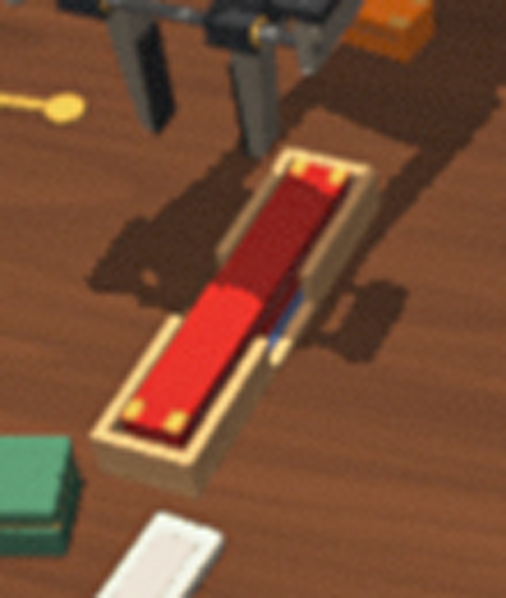

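View pics/s12f.png

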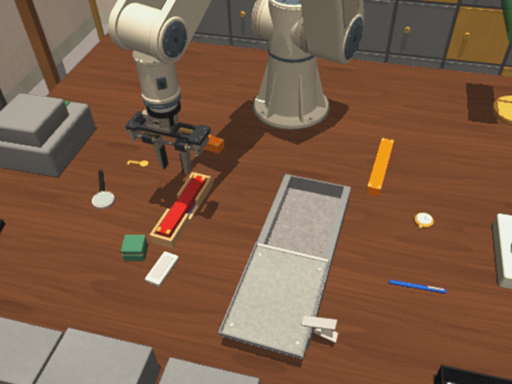

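The case lies fully down in the tray (wrist pixels 237–275 × 75–277) with a gap on all sides. The box is empty, and the key, loupe, ring case, ingot, watch and pen look unmoved.

```bash
python3 -c "
from plant import env; print(env.hand_in())"
```

```text
the job is handed in; nothing more can be done
None
```

The red case now lies flat in the blue-lined tray and the job is handed in, at about 22 s on the robot's clock.

**What I did:**
- I gripped the case 44 mm from its centre on the exposed half, turned it square about its own centre, and drew it 113 mm along the box floor.
- I let go of it there, lying flat and clear of the hood by roughly 16 mm, by my estimate.
- I took it again by its middle, lifted it out level, lined it up over the tray, lowered it until the wrist force showed it was resting on the floor, released it and rose clear.

**Last checks:**
- **Fit:** the wrist and scene pictures show the case fully down between the tray's sides, with gaps all round. The trained network puts its centre at about (539, -182, 21) mm. That agrees with my tray centre of about (540, -180) and the expected centre height of 21 mm.
- **Robot clear:** the wrist force was about 0 N and the fingers were well above the tray, touching nothing.
- **Other things:** they look unmoved in the final scene picture, though I only compared it with the first one by eye.
- **Forces:** the highest wrist force I read was about 9 N. I saw readings only at the end of each move.
- **Disagreements:** the network did not report the case in the top view when the arm hid most of it. In the first top view it also gave a tray reading in the box and a wrong hood edge. I discarded those in favour of the scene view and my own measurements.

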